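# Tare the cup on the add-and-weigh scale

## Robot

A 6-joint arm with a two-finger parallel gripper is mounted at the origin on a cart in front of the work surface, level with it; the furniture and walls round the work are solid. World frame = base frame: x ahead of the robot, y to its left, z up, the work surface at z = 0. Lengths are in m, angles in rad, forces in N, time in s.
With the tool pointing down it reaches from about 0.225 to 0.875 m from the base axis. Payload 3.4 kg.
Tool frame: the origin (TCP) lies at the very end of the fingers, on their centre line; the grasp point (between the pads) lies 19 mm behind it (grip_depth is the distance from the TCP to the grasp point, in m); x points along the fingers, z is the direction in which the jaws open and shut, and the axes are right-handed (so a half turn about x gives the same grasp; the last joint's range is limited). The gripper opens to 85 mm and grips with 20 to 120 N. Pads are 22 mm wide; open, the fingers measure 114 mm over their backs; the gripper's body (76 mm by 85 mm) begins 54 mm behind the grasp point. The pads swing forward as they close: fully open they stand 13 mm farther back than shut.
Start: joints at [1.075, 0.276, 1.505, -0, 1.361, -0.121], TCP at [0.211, 0.535, 0.231] pointing down, gripper open.
Joint ranges: [-2.89, 2.89], [-0.75, 2.08], [0.22, 2.7], [-1.18, 4.32], [0.11, 2.71], [-2.7, 2.7]. Speed limits (rad/s): [2.57, 2.57, 3.14, 3.14, 3.14, 3.14].

## Interface

Orientations are given as a unit quaternion [w, x, y, z].
In Python, from rig import get_state, get_image, sign_off, grip_depth gives the robot as it stands. The module is installed in compiled form; this text tells all that it offers.
- The arm moves only by the tool arm_command, never from a script. Its argument "series" is a list of rows, each an object with "dp": the shift along the tool's x, y, z scaled (see below), a list of three; "angular": the turn, a rotation vector about the tool's x, y, z scaled (see below), a list of three; "gripper": the finger opening in mm, from 0 to 85.4. A call has exactly 8 rows; each row shifts and turns the pose as measured when the row begins, along the tool's axes as they then stand; what a row does not reach is not made up. The controller multiplies each number of a shift by 0.12 m and each number of a turn by 90 degrees. A row lasts 1/8 s, in which the tool goes at most 62.5 mm and 10.7 degrees, less where a joint would pass 70% of its speed; a pose out of reach is approached as far as the arm can. A call with a number of a shift or a turn outside -1 to 1 is refused whole. A call with a gripper value outside its range is refused whole. The fingers move at their own pace and stop on an object; "grip_force" is the grip in N (left out, the last holds). Time passes only in rows, so rows that do not move let the fingers close, or fill a call up. It gives the time, the measured TCP pose, the force and the opening at its end, in the units of the state.
- get_state(): the state, without advancing time (a new reading comes with each control period).
- get_image(name): name is "side" or "top"; returns a dict with "image" (420x560x3 uint8, blue, green, red), "depth" (420x560 float32, m along the optical axis (not along the pixel's ray), 0 where there is no reading), "mtx" (3x3 intrinsics, pixels), "view" (4x4, takes a point from world to camera coordinates). Camera axes: x right, y up, looking along -z (the intrinsics and any distortion apply to the point x, -y, -z); pixel columns grow to the right and rows downward; lengths in m; the calibration is good to about 2 mm. A picture is of the moment at which its call begins.
- sign_off(): hands the job in, once; it reports no verdict.
The state is a dict: "clock": time; "qpos": joint angles; "qd": joint speeds; "effort": joint torques, N m; "position": TCP position; "ee_rot": TCP orientation; "contact_force": force on the tool from outside, world axes, zero at the start; "moment": the same for the moment, N m; "width": finger opening in m.
Only numpy, scipy, OpenCV 4.12 (cv2) and the standard library are available. Lean on these libraries where they do the work, as an engineer would, in place of code of your own. Each camera call takes 0.05 s, during which the arm holds its last target. There are 200 camera calls.

## Task

Stand the larger of the two empty steel cups upright in the middle of the scale's pan and let go of it; then turn the knob in the middle of the dial, which turns the dial face, until the face's zero triangle points exactly at the tip of the needle, so that the scale reads zero with the cup on it. Leave the smaller cup, the piping nozzle, the cutter ring and the stack of baking cups where they are.

Things in the scene. Friction and masses are not known exactly. Their poses are not given: they have to be found in the camera images.
- scale: Low white spring scale fixed to the table, 166 x 350 x 44 mm (x, y, z). Origin: centre of its underside. Its x axis points away from the robot at yaw 0; the dial (154 mm steel rim, 52 mm above the table) is centred at +90 mm along its y axis (left), the pan at -90 mm (right).
- pan_top (a point): Centre of the flat top of the round steel pan (132 mm diameter, no lip), 66 mm above the table when empty; the pan sinks up to 16 mm under load (about 33 mm per kg) and rises when unloaded. Things put on it turn the needle.
- knob_grip (a point): A point on the vertical axis of the dial and knob, 75 mm above the table. The knob is an upright grey bar, 46 mm long, 16 mm wide, its top 86 mm and its underside 58 mm above the table, on a 42 mm steel disc; the dial face lies 50 mm above the table. The point's x axis runs along the bar, towards the zero triangle. Knob and dial face are one piece.
- zero_mark (a point): Inner tip of the black zero triangle on the white dial face, 55 mm from the dial's axis; it turns with the knob. It is the only triangle; 39 plain ticks, 9 degrees apart, make up the rest of the scale.
- needle_tip (a point): Tip of the thin black needle, 55 mm from the dial's axis, just above the dial face; only the load on the pan moves it. It cannot be touched.
- dial (a joint): Angle of dial face and knob, rad: 0 when the zero triangle points along the scale's +x, growing clockwise seen from above; range -1.2 to 2.8; stays where it is left (light friction). The reading is zero when it equals joint needle.
- needle (a joint): Angle of the needle, rad, counted in the same way: 0 with an empty pan (pointing along the scale's +x), growing clockwise with the load, 4.5 rad per kg.
- large_cup: The larger steel cup, standing open end up: 60 mm outside diameter, 85 mm high, straight 3 mm wall; 0.18 to 0.35 kg. Origin: centre of its underside, z up.
- small_cup: The smaller steel cup, same shape: 44 mm diameter, 55 mm high. Origin: centre of its underside. Stays where it is.
- nozzle: Steel piping nozzle (cone) standing on its wide end, 40 mm diameter, 50 mm high. Origin: centre of its underside. A bystander.
- cutter_ring: Plain steel cutter ring, 70 mm diameter, 35 mm high. Origin: centre of its underside. A bystander.
- baking_cups: Stack of pale paper baking cups, 55 mm diameter, 72 mm high. Origin: centre of its underside. A bystander.
There are look-alikes about, which are no part of the job. What is shaped like the large_cup but green or yellow is not meant.

How it is judged:
On the way, in this order (a step that is already met when the one before it is completed fails the run):
1. the large cup stands upright and at rest in the middle of the pan, released (horizontal distance between large_cup and pan_top below 0.03 m and z of large_cup in the frame of pan_top between -0.006 and 0.006 m and angle between large_cup's own z axis and vertical below 0.1 rad and linear speed of large_cup below 0.02 m/s and contact force between the fingers and large_cup below 0.1 N and value of joint needle above 0.5 rad), for 0.2 s.
2. with the cup on the pan the zero triangle points at the needle's tip (all of step 1 and distance between zero_mark and needle_tip below 0.0045 m), for 0.2 s.
At the end, for the whole second after the job is handed in: The large cup stands upright (within 6 degrees), released and at rest on the pan, within 30 mm of its centre; the zero triangle's tip is within 4.5 mm of the needle's tip, the dial at rest; small cup, nozzle, cutter ring and baking cups are within 30 mm of where they stood (all of step 2 and velocity of joint dial between -0.05 and 0.05 rad/s and distance of each of small_cup, nozzle, cutter_ring, baking_cups from where it was at the start of the episode below 0.03 m); the robot touches nothing.
It fails at once if the large cup is tipped over (angle between large_cup's own z axis and vertical above 0.7 rad).
It fails at once if a bystander (small cup, nozzle, cutter ring, baking cups) is displaced by more than 30 mm (distance of any of small_cup, nozzle, cutter_ring, baking_cups from where it was at the start of the episode above 0.03 m).
It also fails if it takes over 51 s, if anything falls off the work surface, if the arm or the gripper's body presses on something with over 40 N, if the wrist force passes 120 N, or if a joint passes its speed limit or range.

## Working session

There is one attempt and no reset: what is moved stays moved. The work goes in short steps, Python scripts to look and compute and a tool call to move; the robot and the scene stay as the last step left them, time stands still between calls to the robot, and variables do not carry over. Pictures are saved under pics/ and viewed, about 8 in all and at most 12, crops included, and the job is handed in when it is done.

Besides the shell and the picture viewer there is one more tool, called after "Emit:" as name(argument=value, ...), one argument or row to a line, values as JSON. arm_command: Moves the arm, as the interface text tells. Its arguments: {"type":"object","properties":{"series":{"type":"array","items":{"type":"object","properties":{"dp":{"type":"array","items":{"type":"number"}},"angular":{"type":"array","items":{"type":"number"}},"gripper":{"type":"number"}}}},"grip_force":{"type":"number"}},"required":["series"]}

```bash
mkdir -p pics; cat > h.py <<'E'
import numpy as np, cv2
from rig import get_state, get_image
def cloud(d):
    """world xyz per pixel from depth"""
    h,w=d["depth"].shape; K=d["mtx"]; z=d["depth"]
    u,v=np.meshgrid(np.arange(w),np.arange(h))
    P=np.stack([(u-K[0,2])/K[0,0]*z,-(v-K[1,2])/K[1,1]*z,-z,np.ones_like(z)],-1)
    return (P@np.linalg.inv(d["view"]).T)[...,:3]
def plane(d,u,v,h):
    K=d["mtx"];M=np.linalg.inv(d["view"])
    r=M[:3,:3]@np.array([(u-K[0,2])/K[0,0],-(v-K[1,2])/K[1,1],-1]);c=M[:3,3]
    return c+r*(h-c[2])/r[2]
def proj(d,p):
    c=d["view"]@np.append(p,1);K=d["mtx"]
    return K[0,0]*c[0]/-c[2]+K[0,2],K[1,1]*-c[1]/-c[2]+K[1,2]
def snap(n,f=None):
    d=get_image(n)
    if f: cv2.imwrite("pics/"+f,d["image"])
    return d
E
python3 - <<'E'
from h import *
for n in("top","side"):
    d=snap(n,n+"0.png");np.savez(n+"0",**d)
    print(n,np.linalg.inv(d["view"])[:3].round(3).tolist(),d["mtx"].round(1).tolist(),(d["depth"]==0).mean())
print(get_state())
E
```

```text
top [[0.028, 0.993, -0.114, 0.386], [-0.999, 0.031, 0.025, -0.138], [0.028, 0.113, 0.993, 1.331]] [[499.1, 0.0, 286.0], [0.0, 499.1, 209.8], [0.0, 0.0, 1.0]] 0.0038945578231292517
side [[0.829, 0.178, -0.53, -0.018], [-0.559, 0.296, -0.775, -0.973], [0.019, 0.939, 0.345, 0.457]] [[382.8, 0.0, 283.4], [0.0, 382.8, 211.8], [0.0, 0.0, 1.0]] 0.2004251700680272
{'clock': 0.1, 'qpos': array([ 1.07500833e+00,  2.76538721e-01,  1.50601975e+00,  3.72652625e-06,
        1.36070654e+00, -1.20971347e-01]), 'qd': array([-1.56130133e-05, -3.18556191e-03, -4.22052244e-03, -6.53904459e-04,
        1.26498910e-03,  1.02843286e-03]), 'effort': array([-1.01843057e-05, -4.17703092e+01, -2.46405280e+01, -1.07382350e-04,
        5.79567393e-03,  4.26696118e-06]), 'position': array([0.21026772, 0.53466104, 0.23051697]), 'ee_rot': array([ 0.58387591, -0.39835855,  0.58492762,  0.39781789]), 'contact_force': array([ 0.14651962, -0.11875137, -0.704173  ]), 'moment': array([-0.0336901 , -0.04120533, -0.02967921]), 'width': 0.08555777717726078}
```

View pics/top0.png

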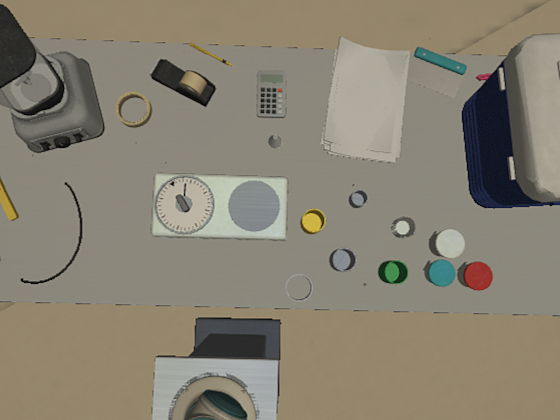

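View pics/side0.png

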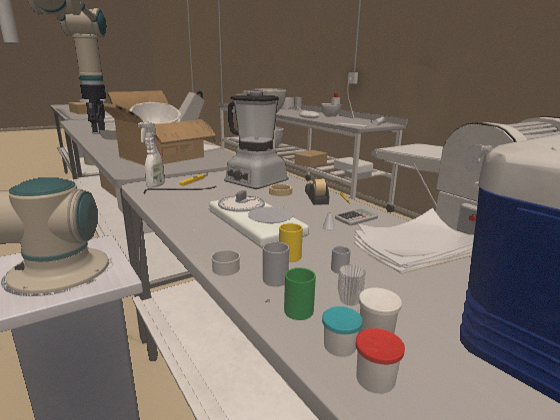

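Top view: candidates for the large cup are the grey steel cup (342,260), small steel cup (358,199), yellow cup (313,221), green cup (393,272), cutter ring (299,287), baking cups (402,228), and tubs (450,243), (441,272), (478,276). In the side view the grey cup at (276,263) is the larger of the two steel cups, so I choose that one. The scale has its dial at (185,204), pan at (254,205), and the triangle near (172,184).

```bash
python3 - <<'E'
from h import *
d=dict(np.load("top0.npz"));P=cloud(d)
def blob(u,v,zlo,r=30):
    m=np.zeros(P.shape[:2],np.uint8);m[v-r:v+r,u-r:u+r]=(P[v-r:v+r,u-r:u+r,2]>zlo)
    n,l,s,c=cv2.connectedComponentsWithStats(m)
    i=l[max(1,v-r):v+r,max(1,u-r):u+r]; k=1+np.argmax(s[1:,4]);q=P[l==k]
    return q
for n,u,v,z in[("large",342,260,.05),("small",358,199,.03),("yellow",313,221,.05),("green",393,272,.05),("ring",299,287,.02),("bake",402,228,.04),("nozzle",275,141,.02)]:
    q=blob(u,v,z,22);t=q[q[:,2]>np.percentile(q[:,2],95)-.012]
    (c,r)=cv2.minEnclosingCircle(t[:,:2].astype(np.float32));print(n,np.round(c,4),round(r,4),t[:,2].max().round(4))
# scale: white body z~.044
sub=np.zeros(P.shape[:2],np.uint8);Z=P[...,2];sub[160:255,135:300]=(Z>.03)[160:255,135:300]
n,l,s,c=cv2.connectedComponentsWithStats(sub);k=1+np.argmax(s[1:,4])
q=P[l==k];print("scale",cv2.minAreaRect(q[:,:2].astype(np.float32)))
for n,lo,hi,reg in[("pan",.06,.072,np.s_[160:255,220:290]),("knob",.078,.1,np.s_[160:255,150:220])]:
    Q=P[reg].reshape(-1,3);Q=Q[(Q[:,2]>lo)&(Q[:,2]<hi)]
    print(n,cv2.minEnclosingCircle(Q[:,:2].astype(np.float32)),cv2.minAreaRect(Q[:,:2].astype(np.float32)),Q.mean(0))
im=d["image"]
a=cv2.resize(im[165:245,145:225],(400,400),interpolation=cv2.INTER_CUBIC)
b=cv2.resize(im[220:300,300:380],(400,400),interpolation=cv2.INTER_CUBIC)
cv2.imwrite("pics/crop1.png",np.hstack([a,b]))
E
```

```text
large [ 0.4096 -0.3178] 0.0303 0.0915
small [ 0.4858 -0.2569] 0.1558 1.3308
yellow [ 0.4584 -0.1958] 0.0932 1.3308
green [ 0.3802 -0.3076] 0.1703 1.3308
ring [ 0.351  -0.1875] 0.061 1.3308
bake [ 0.4461 -0.3179] 0.1903 1.3308
nozzle [ 0.5591 -0.1335] 0.1735 1.3308
scale ((0.5058798789978027, 0.0036175549030303955), (0.3504807949066162, 0.2376299351453781), 89.48861694335938)
pan ((0.5402499437332153, -0.08677591383457184), 0.06613592803478241) ((0.5414481163024902, -0.08675862848758698), (0.1296323835849762, 0.1277514398097992), 1.777369737625122) [ 0.54018857 -0.08696878  0.06570155]
knob ((0.539484441280365, 0.09316743910312653), 0.022598454728722572) ((0.5400814414024353, 0.09257803857326508), (0.04456236958503723, 0.01592840813100338), 32.39789581298828) [0.53983312 0.09220478 0.08432269]
```

View pics/crop1.png

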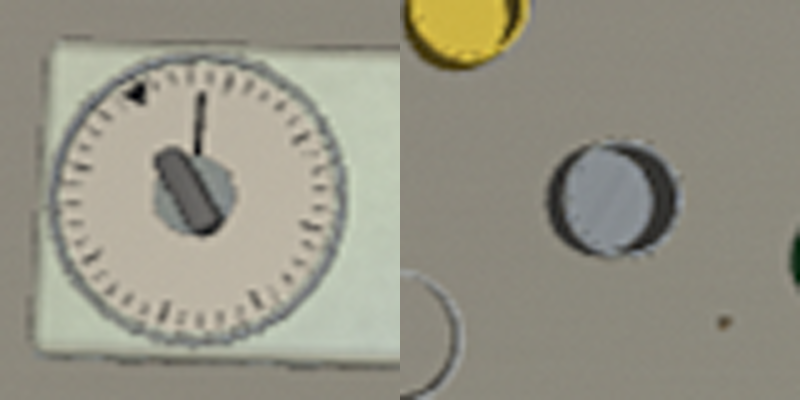

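The left half of the crop shows the triangle at (137,93), counter-clockwise of the needle at (202,95), so the dial is at about -0.55 rad. The right half shows the chosen grey steel cup at (612,200). Its measured rim diameter is 60.6 mm, which matches the large cup. Pan and dial are 180 mm apart and the scale's yaw is about 0.

```bash
cat > go.py <<'E'
import sys
from h import *
from scipy.spatial.transform import Rotation as R
# go.py x y z jawyaw(deg): remaining motion in tool axes and move units
x,y,z,yaw=map(float,sys.argv[1:5])
s=get_state();r=R.from_quat(s["ee_rot"],scalar_first=True);M=r.as_matrix()
c=[np.array([np.cos(a),np.sin(a),0]) for a in (np.deg2rad(yaw),np.deg2rad(yaw)+np.pi)]
zz=max(c,key=lambda v:v@M[:,2]);xx=np.array([0,0,-1.]);T=np.stack([xx,np.cross(zz,xx),zz],1)
print("t",round(s["clock"],2),"pos",s["position"].round(4),"w",round(s["width"],4),"F",s["contact_force"].round(1),"q",s["qpos"].round(2))
print("axes y,z",M[:,1].round(3),M[:,2].round(3))
print("dp units total",(M.T@(np.array([x,y,z])-s["position"])/.12).round(3),"ang units total",(R.from_matrix(M.T@T).as_rotvec()/(np.pi/2)).round(3))
E
python3 go.py .41 -.318 .231 0;python3 go.py .41 -.318 .231 90
python3 - <<'E'
from h import *
d=dict(np.load("top0.npz"))
for n,u,v,h in[("small",358,199,.055),("yellow",313,221,.085),("green",393,272,.085),("ring",299,287,.035),("bake",402,228,.072),("nozzle",275,141,.05),("large",342.5,260,.085)]:print(n,plane(d,u,v,h).round(3))
E
```

```text
t 0.1 pos [0.2103 0.5347 0.2305] w 0.0856 F [ 0.1 -0.1 -0.7] q [ 1.08  0.28  1.51  0.    1.36 -0.12]
axes y,z [-0.931  0.366  0.   ] [ 0.366  0.931 -0.002]
dp units total [ 5.000e-03 -4.150e+00 -6.003e+00] ang units total [ 0.761 -0.001  0.001]
t 0.1 pos [0.2103 0.5347 0.2305] w 0.0856 F [ 0.1 -0.1 -0.7] q [ 1.08  0.28  1.51  0.    1.36 -0.12]
axes y,z [-0.931  0.366  0.   ] [ 0.366  0.931 -0.002]
dp units total [ 5.000e-03 -4.150e+00 -6.003e+00] ang units total [-0.239 -0.001 -0.   ]
small [ 0.566 -0.355  0.055]
yellow [ 0.503 -0.237  0.085]
green [ 0.381 -0.439  0.085]
ring [ 0.336 -0.208  0.035]
bake [ 0.493 -0.465  0.072]
nozzle [ 0.713 -0.135  0.05 ]
large [ 0.407 -0.313  0.085]
```

Emit:
arm_command(
  series=[
    {"dp": [0,-0.25,-0.4],"angular": [-0.08,0,0],"gripper": 85},
    {"dp": [0,-0.2,-0.4],"angular": [-0.08,0,0],"gripper": 85},
    {"dp": [0,-0.15,-0.45],"angular": [-0.08,0,0],"gripper": 85},
    {"dp": [0,-0.1,-0.45],"angular": [0,0,0],"gripper": 85},
    {"dp": [0,-0.1,-0.45],"angular": [0,0,0],"gripper": 85},
    {"dp": [0,-0.1,-0.45],"angular": [0,0,0],"gripper": 85},
    {"dp": [0,-0.1,-0.45],"angular": [0,0,0],"gripper": 85},
    {"dp": [0,-0.1,-0.45],"angular": [0,0,0],"gripper": 85},
  ],
  grip_force=40,
)

```text
clock: 1.1
position: [0.31, 0.0926, 0.2284]
ee_rot: [-0.493, 0.508, -0.495, -0.505]
contact_force: [0.9, 0.1, 0.5]
width: 0.0853
```

```bash
python3 go.py .409 -.317 .231 90
```

```text
t 1.1 pos [0.31   0.0926 0.2284] w 0.0853 F [0.9 0.1 0.5] q [ 0.08 -0.12  1.96 -0.    1.3  -1.52]
axes y,z [-1.    -0.025 -0.001] [-0.025  1.    -0.004]
dp units total [-0.006 -0.738 -3.433] ang units total [ 0.016 -0.003  0.   ]
```

Emit:
arm_command(
  series=[
    {"dp": [0,-0.1,-0.45],"angular": [0.016,0,0],"gripper": 85},
    {"dp": [0,-0.1,-0.45],"angular": [0,0,0],"gripper": 85},
    {"dp": [0,-0.1,-0.45],"angular": [0,0,0],"gripper": 85},
    {"dp": [0,-0.1,-0.45],"angular": [0,0,0],"gripper": 85},
    {"dp": [0,-0.1,-0.45],"angular": [0,0,0],"gripper": 85},
    {"dp": [0,-0.1,-0.45],"angular": [0,0,0],"gripper": 85},
    {"dp": [0,-0.1,-0.45],"angular": [0,0,0],"gripper": 85},
    {"dp": [0,-0.05,-0.25],"angular": [0,0,0],"gripper": 85},
  ],
)

```text
clock: 2.1
position: [0.3998, -0.3306, 0.2287]
ee_rot: [0.502, -0.5, 0.501, 0.497]
contact_force: [-0.2, 1.0, -0.1]
width: 0.0851
```

```bash
python3 go.py .409 -.317 .03 90
```

```text
t 2.1 pos [ 0.3998 -0.3306  0.2287] w 0.0851 F [-0.2  1.  -0.1] q [-0.83  0.19  1.63  0.    1.32 -2.39]
axes y,z [-1.     0.007 -0.004] [ 0.007  1.    -0.002]
dp units total [ 1.656 -0.069  0.117] ang units total [-0.004 -0.001  0.002]
```

Emit:
arm_command(
  series=[
    {"dp": [0,-0.07,0.12],"angular": [0,0,0],"gripper": 85},
    {"dp": [0.3,0,0],"angular": [0,0,0],"gripper": 85},
    {"dp": [0.3,0,0],"angular": [0,0,0],"gripper": 85},
    {"dp": [0.3,0,0],"angular": [0,0,0],"gripper": 85},
    {"dp": [0,0,0],"angular": [0,0,0],"gripper": 85},
    {"dp": [0,0,0],"angular": [0,0,0],"gripper": 85},
    {"dp": [0,0,0],"angular": [0,0,0],"gripper": 85},
    {"dp": [0,0,0],"angular": [0,0,0],"gripper": 85},
  ],
)

```text
clock: 3.1
position: [0.4111, -0.3135, 0.121]
ee_rot: [0.503, -0.501, 0.501, 0.496]
contact_force: [0.2, -0.7, -0.3]
width: 0.0849
```

```bash
python3 go.py .409 -.317 .03 90; python3 -c "
from h import *
d=snap('side');cv2.imwrite('pics/s1.png',cv2.resize(d['image'][150:350,180:400],None,fx=2.5,fy=2.5))"
```

```text
t 3.1 pos [ 0.4111 -0.3135  0.121 ] w 0.0849 F [ 0.2 -0.7 -0.3] q [-0.79  0.28  1.8   0.    1.06 -2.35]
axes y,z [-1.     0.007 -0.007] [ 0.007  1.    -0.002]
dp units total [ 0.758  0.023 -0.027] ang units total [-0.005 -0.001  0.005]
```

View pics/s1.png

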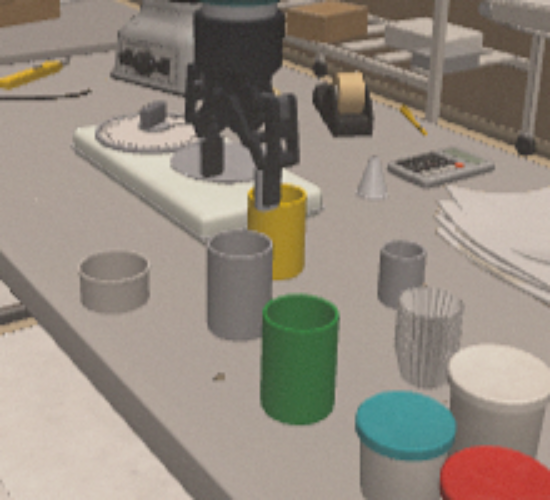

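The side crop shows the fingertips at (212,172) and (268,200), their midpoint directly above the grey cup's rim centre at (240,245). The grey cup is next to the green and yellow look-alikes, so I descend and grip.

Emit:
arm_command(
  series=[
    {"dp": [0.25,0.015,-0.02],"angular": [0,0,0],"gripper": 85},
    {"dp": [0.25,0,0],"angular": [0,0,0],"gripper": 85},
    {"dp": [0.24,0,0],"angular": [0,0,0],"gripper": 85},
    {"dp": [0,0,0],"angular": [0,0,0],"gripper": 85},
    {"dp": [0,0,0],"angular": [0,0,0],"gripper": 50},
    {"dp": [0,0,0],"angular": [0,0,0],"gripper": 50},
    {"dp": [0,0,0],"angular": [0,0,0],"gripper": 50},
    {"dp": [0,0,0],"angular": [0,0,0],"gripper": 50},
  ],
  grip_force=40,
)

```text
clock: 4.15
position: [0.4138, -0.3204, 0.037]
ee_rot: [-0.503, 0.505, -0.501, -0.491]
contact_force: [-0.1, -0.3, -3.2]
width: 0.0598
```

```bash
python3 go.py .409 -.317 .03 90
```

```text
t 4.15 pos [ 0.4138 -0.3204  0.037 ] w 0.0598 F [-0.1 -0.3 -3.2] q [-0.79  0.38  1.91  0.    0.84 -2.36]
axes y,z [-1.     0.008 -0.017] [ 0.008  1.    -0.012]
dp units total [0.057 0.041 0.029] ang units total [-0.005 -0.008  0.011]
```

Emit:
arm_command(
  series=[
    {"dp": [-0.3,0,0],"angular": [0,-0.008,0.011],"gripper": 50},
    {"dp": [-0.35,0,0],"angular": [0,0,0],"gripper": 50},
    {"dp": [-0.35,0,0],"angular": [0,0,0],"gripper": 50},
    {"dp": [-0.2,-0.1,0.2],"angular": [0,0,0],"gripper": 50},
    {"dp": [0,-0.2,0.35],"angular": [0,0,0],"gripper": 50},
    {"dp": [0,-0.2,0.35],"angular": [0,0,0],"gripper": 50},
    {"dp": [0,-0.2,0.35],"angular": [0,0,0],"gripper": 50},
    {"dp": [0,0,0],"angular": [0,0,0],"gripper": 50},
  ],
)

```text
clock: 5.15
position: [0.5005, -0.1678, 0.1854]
ee_rot: [0.503, -0.498, 0.502, 0.497]
contact_force: [0.2, -0.3, -2.9]
width: 0.0597
```

```bash
python3 go.py .543 -.087 .15 90; python3 -c "
from h import *
d=snap('top');P=cloud(d)[120:300,200:420];Q=P[(P[...,2]>.16)&(P[...,2]<.2)];print(Q.shape)
d=snap('side');cv2.imwrite('pics/s2.png',cv2.resize(d['image'][150:350,180:400],None,fx=2.5,fy=2.5))"
```

```text
t 5.15 pos [ 0.5005 -0.1678  0.1854] w 0.0597 F [ 0.2 -0.3 -2.9] q [-0.46  0.24  1.68  0.    1.23 -2.02]
axes y,z [-1.     0.011 -0.001] [ 0.011  1.    -0.   ]
dp units total [ 0.296 -0.347  0.677] ang units total [-0.007 -0.     0.001]
(30, 3)
```

View pics/s2.png

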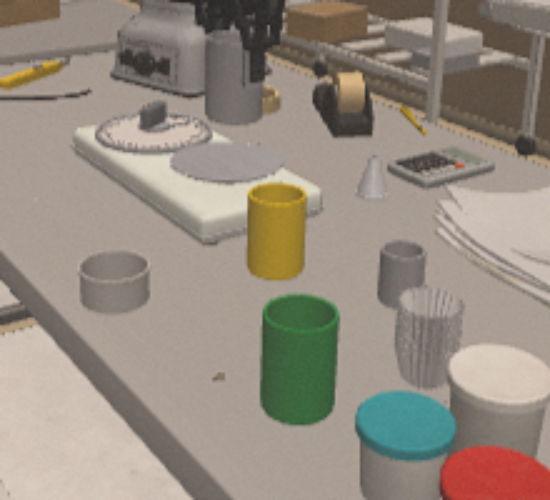

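The cup is held upright at crop (234,80), and the grey cup's old place is empty. Next I move above the pan.

Emit:
arm_command(
  series=[
    {"dp": [0,-0.1,0.2],"angular": [0,0,0],"gripper": 50},
    {"dp": [0,-0.12,0.25],"angular": [0,0,0],"gripper": 50},
    {"dp": [0,-0.12,0.22],"angular": [0,0,0],"gripper": 50},
    {"dp": [0.2,0,0],"angular": [0,0,0],"gripper": 50},
    {"dp": [0.2,0,0],"angular": [0,0,0],"gripper": 50},
    {"dp": [0.1,0,0],"angular": [0,0,0],"gripper": 50},
    {"dp": [0,0,0],"angular": [0,0,0],"gripper": 50},
    {"dp": [0,0,0],"angular": [0,0,0],"gripper": 50},
  ],
)

```text
clock: 6.25
position: [0.5397, -0.1, 0.1237]
ee_rot: [0.504, -0.495, 0.509, 0.492]
contact_force: [0.9, -0.3, -2.8]
width: 0.0599
```

```bash
python3 go.py .543 -.087 .102 90
```

```text
t 6.25 pos [ 0.5397 -0.1     0.1237] w 0.0599 F [ 0.9 -0.3 -2.8] q [-0.3   0.32  1.73 -0.01  1.09 -1.85]
axes y,z [-1.     0.026  0.001] [ 0.026  1.    -0.008]
dp units total [ 0.18  -0.025  0.11 ] ang units total [-0.017 -0.005 -0.001]
```

Emit:
arm_command(
  series=[
    {"dp": [0,-0.03,0.12],"angular": [-0.016,-0.005,0],"gripper": 50},
    {"dp": [0,0,0],"angular": [0,0,0],"gripper": 50},
    {"dp": [0.05,0,0],"angular": [0,0,0],"gripper": 50},
    {"dp": [0.05,0,0],"angular": [0,0,0],"gripper": 50},
    {"dp": [0.04,0,0],"angular": [0,0,0],"gripper": 50},
    {"dp": [0.04,0,0],"angular": [0,0,0],"gripper": 50},
    {"dp": [0.02,0,0],"angular": [0,0,0],"gripper": 50},
    {"dp": [0,0,0],"angular": [0,0,0],"gripper": 50},
  ],
)

```text
clock: 7.25
position: [0.5452, -0.0849, 0.0997]
ee_rot: [-0.5, 0.501, -0.499, -0.5]
contact_force: [-0.7, -0.4, -2.5]
width: 0.0601
```

```bash
python3 go.py .543 -.087 .100 90
```

```text
t 7.25 pos [ 0.5452 -0.0849  0.0997] w 0.0601 F [-0.7 -0.4 -2.5] q [-0.28  0.35  1.75  0.    1.04 -1.85]
axes y,z [-1.    -0.001 -0.002] [-0.001  1.    -0.   ]
dp units total [-0.003  0.018 -0.017] ang units total [ 0.001 -0.     0.001]
```

Emit:
arm_command(
  series=[
    {"dp": [0.025,0.01,-0.01],"angular": [0,0,0],"gripper": 50},
    {"dp": [0.025,0,0],"angular": [0,0,0],"gripper": 50},
    {"dp": [0,0,0],"angular": [0,0,0],"gripper": 50},
    {"dp": [0,0,0],"angular": [0,0,0],"gripper": 65},
    {"dp": [0,0,0],"angular": [0,0,0],"gripper": 75},
    {"dp": [0,0,0],"angular": [0,0,0],"gripper": 85},
    {"dp": [0,0,0],"angular": [0,0,0],"gripper": 85},
    {"dp": [0,0,0],"angular": [0,0,0],"gripper": 85},
  ],
)

```text
clock: 8.25
position: [0.5457, -0.0869, 0.0954]
ee_rot: [-0.501, 0.502, -0.499, -0.498]
contact_force: [-0.3, -1.0, -0.4]
width: 0.0853
```

```bash
python3 go.py .543 -.087 .100 90
```

```text
t 8.25 pos [ 0.5457 -0.0869  0.0954] w 0.0853 F [-0.3 -1.  -0.4] q [-0.28  0.35  1.76  0.    1.02 -1.86]
axes y,z [-1.    -0.001 -0.007] [-0.001  1.    -0.002]
dp units total [-0.038  0.022 -0.001] ang units total [ 0.    -0.001  0.004]
```

Emit:
arm_command(
  series=[
    {"dp": [-0.2,0,0],"angular": [0,0,0],"gripper": 85},
    {"dp": [-0.3,0,0],"angular": [0,0,0],"gripper": 85},
    {"dp": [-0.35,0,0],"angular": [0,0,0],"gripper": 85},
    {"dp": [-0.35,0,0],"angular": [0,0,0],"gripper": 85},
    {"dp": [0,0.35,-0.1],"angular": [0,0,0],"gripper": 85},
    {"dp": [0,0.4,-0.15],"angular": [0,0,0],"gripper": 85},
    {"dp": [0,0.4,-0.15],"angular": [0,0,0],"gripper": 85},
    {"dp": [0,0,0],"angular": [0,0,0],"gripper": 85},
  ],
)

```text
clock: 9.25
position: [0.4038, -0.1361, 0.2431]
ee_rot: [-0.5, 0.503, -0.499, -0.498]
contact_force: [-0.0, -0.0, 0.1]
width: 0.0848
```

```bash
python3 -c "
from h import *
d=snap('top');np.savez('top1',**d);P=cloud(d)
Q=P[150:250,210:300].reshape(-1,3);Q=Q[(Q[:,2]>.125)&(Q[:,2]<.16)];print(cv2.minEnclosingCircle(Q[:,:2].astype(np.float32)),np.median(Q[:,2]))
cv2.imwrite('pics/t1.png',cv2.resize(d['image'][150:300,140:300],None,fx=4,fy=4,interpolation=cv2.INTER_CUBIC))"; python3 go.py .54 .0925 .2 0
```

```text
((0.5410484671592712, -0.08769761770963669), 0.030020050704479218) 0.13786024343937942
t 9.3 pos [ 0.4058 -0.136   0.2433] w 0.0853 F [ 1.1 -0.1  0.2] q [-0.49  0.04  1.77  0.    1.32 -2.06]
axes y,z [-1.    -0.003 -0.009] [-0.003  1.    -0.004]
dp units total [ 0.364 -1.122  1.902] ang units total [-0.998 -0.006  0.003]
```

View pics/t1.png

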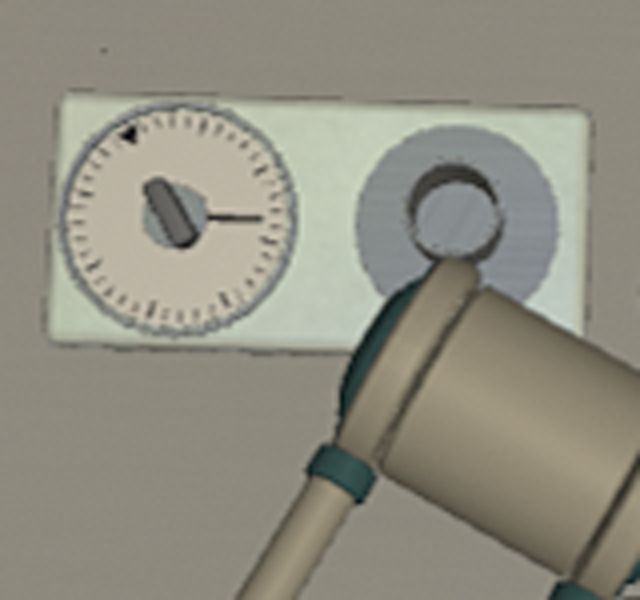

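The cup stands centred on the pan at crop (455,218). The needle points right, tip at crop (262,219), and the triangle tip is at about (131,145).

```bash
cat > ang.py <<'E'
from h import *
import sys
def ang(d,lab=""):
    """dial-axis, needle and triangle angle (deg, clockwise from +x) from dark pixels by ray onto the face"""
    C=np.array([.540,.0925]);g=d["image"].max(2).astype(int)
    u0,v0=proj(d,[*C,.05]);u0,v0=int(u0),int(v0)
    vs,us=np.mgrid[v0-32:v0+33,u0-32:u0+33]
    p=np.array([plane(d,u,v,.051)[:2] for u,v in zip(us.ravel(),vs.ravel())])-C
    G=g[vs,us].ravel();r=np.hypot(*p.T);a=np.rad2deg(np.arctan2(-p[:,1],p[:,0]))
    for n,lo,hi in(("needle",.028,.052),("tri",.053,.068)):
        m=(r>lo)&(r<hi);w=np.where(m,np.clip(110-G,0,None),0.)
        k=np.argmax(w);s=(abs((a-a[k]+180)%360-180)<12);w=w*s
        print(lab,n,round(a[k]+np.average((a-a[k]+180)%360-180,weights=w),2),"r",np.average(r,weights=w).round(4),"npx",(w>0).sum(),"min",G[m].min())
if __name__=="__main__":
    ang(dict(np.load("top0.npz")),"t0");ang(dict(np.load("top1.npz")),"t1")
E
python3 ang.py; python3 go.py .54 .0925 .2 122
```

```text
t0 needle -2.98 r 0.0394 npx 16 min 37
t0 tri -33.26 r 0.0627 npx 13 min 10
t1 needle 88.84 r 0.0387 npx 9 min 45
t1 tri -33.27 r 0.0627 npx 13 min 12
t 9.3 pos [ 0.4058 -0.136   0.2433] w 0.0853 F [ 1.1 -0.1  0.2] q [-0.49  0.04  1.77  0.    1.32 -2.06]
axes y,z [-1.    -0.003 -0.009] [-0.003  1.    -0.004]
dp units total [ 0.364 -1.122  1.902] ang units total [-0.353 -0.004  0.005]
```

Emit:
arm_command(
  series=[
    {"dp": [0,-0.22,0.38],"angular": [0,0,0],"gripper": 50},
    {"dp": [0,-0.23,0.4],"angular": [0,0,0],"gripper": 50},
    {"dp": [0,-0.23,0.4],"angular": [0,0,0],"gripper": 50},
    {"dp": [0,-0.23,0.4],"angular": [0,0,0],"gripper": 50},
    {"dp": [0,-0.2,0.32],"angular": [0,-0.004,0.005],"gripper": 50},
    {"dp": [0.15,0,0],"angular": [-0.11,0,0],"gripper": 50},
    {"dp": [0.2,0,0],"angular": [-0.11,0,0],"gripper": 50},
    {"dp": [0.1,0,0],"angular": [-0.11,0,0],"gripper": 50},
  ],
  grip_force=20,
)

```text
clock: 10.3
position: [0.5569, 0.107, 0.1883]
ee_rot: [-0.352, 0.619, -0.344, -0.612]
contact_force: [-0.6, -0.4, 0.6]
width: 0.0501
```

```bash
python3 go.py .54 .0932 .064 122
```

```text
t 10.3 pos [0.5569 0.107  0.1883] w 0.0501 F [-0.6 -0.4  0.6] q [ 0.06  0.28  1.61  0.    1.24 -2.05]
axes y,z [-0.857 -0.516 -0.015] [-0.516  0.857 -0.003]
dp units total [ 1.033  0.196 -0.023] ang units total [-0.011 -0.002  0.01 ]
```

Emit:
arm_command(
  series=[
    {"dp": [0,0.18,-0.02],"angular": [-0.01,0,0.01],"gripper": 50},
    {"dp": [0,0,0],"angular": [0,0,0],"gripper": 50},
    {"dp": [0.25,0,0],"angular": [0,0,0],"gripper": 50},
    {"dp": [0.25,0,0],"angular": [0,0,0],"gripper": 50},
    {"dp": [0.15,0,0],"angular": [0,0,0],"gripper": 50},
    {"dp": [0,0,0],"angular": [0,0,0],"gripper": 50},
    {"dp": [0,0,0],"angular": [0,0,0],"gripper": 50},
    {"dp": [0,0,0],"angular": [0,0,0],"gripper": 50},
  ],
)

```text
clock: 11.3
position: [0.5452, 0.0946, 0.1132]
ee_rot: [-0.349, 0.621, -0.345, -0.612]
contact_force: [0.7, 0.6, -0.2]
width: 0.0495
```

```bash
python3 go.py .54 .0932 .064 122
```

```text
t 11.3 pos [0.5452 0.0946 0.1132] w 0.0495 F [ 0.7  0.6 -0.2] q [ 0.05  0.33  1.74 -0.    1.06 -2.07]
axes y,z [-0.855 -0.519 -0.011] [-0.519  0.855 -0.008]
dp units total [0.409 0.047 0.016] ang units total [-0.008 -0.005  0.007]
```

Emit:
arm_command(
  series=[
    {"dp": [0,0.045,0.015],"angular": [-0.008,-0.005,0.007],"gripper": 50},
    {"dp": [0,0,0],"angular": [0,0,0],"gripper": 50},
    {"dp": [0.2,0,0],"angular": [0,0,0],"gripper": 50},
    {"dp": [0.15,0,0],"angular": [0,0,0],"gripper": 50},
    {"dp": [0.05,0,0],"angular": [0,0,0],"gripper": 50},
    {"dp": [0,0,0],"angular": [0,0,0],"gripper": 50},
    {"dp": [0,0,0],"angular": [0,0,0],"gripper": 50},
    {"dp": [0,0,0],"angular": [0,0,0],"gripper": 50},
  ],
)

```text
clock: 12.3
position: [0.5424, 0.0934, 0.0683]
ee_rot: [-0.344, 0.621, -0.342, -0.616]
contact_force: [1.0, 0.5, -0.1]
width: 0.0503
```

```bash
python3 go.py .54 .0932 .064 122
```

```text
t 12.3 pos [0.5424 0.0934 0.0683] w 0.0503 F [ 1.   0.5 -0.1] q [ 0.04  0.38  1.8  -0.    0.96 -2.08]
axes y,z [-0.848 -0.53  -0.006] [-0.53   0.848 -0.004]
dp units total [0.035 0.018 0.009] ang units total [-0.    -0.003  0.004]
```

Close on the knob.

Emit:
arm_command(
  series=[
    {"dp": [0.03,0.018,0.009],"angular": [0,-0.003,0.004],"gripper": 50},
    {"dp": [0,0,0],"angular": [0,0,0],"gripper": 30},
    {"dp": [0,0,0],"angular": [0,0,0],"gripper": 20},
    {"dp": [0,0,0],"angular": [0,0,0],"gripper": 12},
    {"dp": [0,0,0],"angular": [0,0,0],"gripper": 12},
    {"dp": [0,0,0],"angular": [0,0,0],"gripper": 12},
    {"dp": [0,0,0],"angular": [0,0,0],"gripper": 12},
    {"dp": [0,0,0],"angular": [0,0,0],"gripper": 12},
  ],
  grip_force=20,
)

```text
clock: 13.3
position: [0.5403, 0.0932, 0.0652]
ee_rot: [-0.343, 0.619, -0.343, -0.618]
contact_force: [-0.6, 0.5, 1.0]
width: 0.0153
```

```bash
python3 go.py .54 .0932 .064 122
```

```text
t 13.3 pos [0.5403 0.0932 0.0652] w 0.0153 F [-0.6  0.5  1. ] q [ 0.04  0.38  1.8   0.    0.96 -2.09]
axes y,z [-0.848 -0.53  -0.001] [-0.53   0.848  0.   ]
dp units total [0.01  0.002 0.001] ang units total [-0.     0.     0.001]
```

Emit:
arm_command(
  series=[
    {"dp": [0,0,0],"angular": [0.05,0,0],"gripper": 12},
    {"dp": [0,0,0],"angular": [0.08,0,0],"gripper": 12},
    {"dp": [0,0,0],"angular": [0.09,0,0],"gripper": 12},
    {"dp": [0,0,0],"angular": [0.09,0,0],"gripper": 12},
    {"dp": [0,0,0],"angular": [0.09,0,0],"gripper": 12},
    {"dp": [0,0,0],"angular": [0.09,0,0],"gripper": 12},
    {"dp": [0,0,0],"angular": [0.09,0,0],"gripper": 12},
    {"dp": [0,0,0],"angular": [0,0,0],"gripper": 12},
  ],
)

```text
clock: 14.3
position: [0.5401, 0.0955, 0.0652]
ee_rot: [0.587, -0.395, 0.585, 0.397]
contact_force: [0.7, -1.2, 1.2]
width: 0.0156
```

```bash
python3 go.py .54 .0932 .065 2; python3 -c "
from ang import *
d=snap('top');ang(d)"
```

```text
t 14.3 pos [0.5401 0.0955 0.0652] w 0.0156 F [ 0.7 -1.2  1.2] q [ 0.05  0.38  1.8   0.01  0.96 -1.15]
axes y,z [-0.928  0.372  0.001] [0.372 0.928 0.004]
dp units total [ 0.002 -0.007 -0.018] ang units total [ 0.735  0.002 -0.002]
 needle -132.4 r 0.033 npx 17 min 0
 tri 20.99 r 0.0611 npx 12 min 7
```

Emit:
arm_command(
  series=[
    {"dp": [0,-0.005,-0.015],"angular": [0.06,0,0],"gripper": 12},
    {"dp": [0,0,0],"angular": [0.1,0,0],"gripper": 12},
    {"dp": [0,0,0],"angular": [0.1,0,0],"gripper": 12},
    {"dp": [0,0,0],"angular": [0.1,0,0],"gripper": 12},
    {"dp": [0,0,0],"angular": [0.1,0,0],"gripper": 12},
    {"dp": [0,0,0],"angular": [0.1,0,0],"gripper": 12},
    {"dp": [0,0,0],"angular": [0.1,0,0],"gripper": 12},
    {"dp": [0,0,0],"angular": [0.05,0,0],"gripper": 12},
  ],
)

```text
clock: 15.35
position: [0.5424, 0.0973, 0.0652]
ee_rot: [0.709, -0.017, 0.705, 0.024]
contact_force: [0.8, 0.8, -0.2]
width: 0.0153
```

```bash
python3 go.py .54 .0932 .065 1; python3 -c "
from ang import *
d=snap('top');ang(d)
cv2.imwrite('pics/t2.png',cv2.resize(d['image'][165:245,145:225],None,fx=7,fy=7,interpolation=cv2.INTER_CUBIC))"
```

```text
t 15.35 pos [0.5424 0.0973 0.0652] w 0.0153 F [ 0.8  0.8 -0.2] q [ 0.04  0.38  1.8   0.01  0.95 -0.02]
axes y,z [-0.057  0.998  0.01 ] [0.998 0.057 0.006]
dp units total [ 0.001 -0.033 -0.022] ang units total [ 0.025  0.004 -0.006]
 needle 3.66 r 0.0336 npx 16 min 5
 tri 87.34 r 0.0614 npx 10 min 10
```

View pics/t2.png

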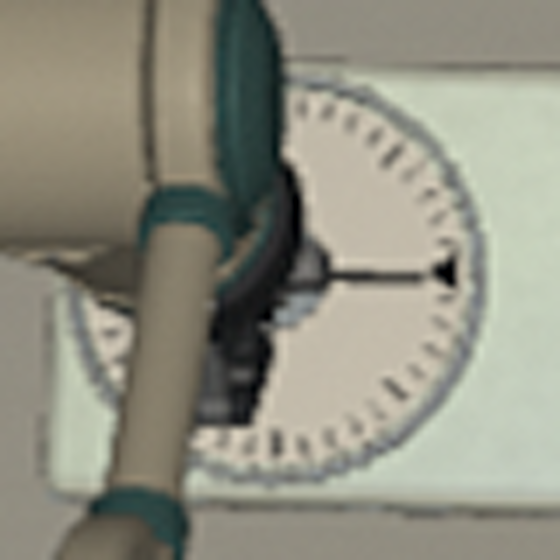

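The triangle at (447,271) sits just counter-clockwise of the needle line, whose tip is at (420,277). That is about 2° short, so I turn the rest and then let go.

Emit:
arm_command(
  series=[
    {"dp": [0,-0.02,0],"angular": [0.022,0,0],"gripper": 12},
    {"dp": [0,0,0],"angular": [0,0,0],"gripper": 12},
    {"dp": [0,0,0],"angular": [0,0,0],"gripper": 12},
    {"dp": [0,0,0],"angular": [0,0,0],"gripper": 12},
    {"dp": [0,0,0],"angular": [0,0,0],"gripper": 25},
    {"dp": [0,0,0],"angular": [0,0,0],"gripper": 40},
    {"dp": [0,0,0],"angular": [0,0,0],"gripper": 50},
    {"dp": [0,0,0],"angular": [0,0,0],"gripper": 50},
  ],
)

```text
clock: 16.4
position: [0.5423, 0.0964, 0.0652]
ee_rot: [0.709, -0.004, 0.705, 0.014]
contact_force: [0.0, -0.0, 0.4]
width: 0.05
```

```bash
python3 go.py .40 -.1 .25 0
```

```text
t 16.4 pos [0.5423 0.0964 0.0652] w 0.05 F [ 0.  -0.   0.4] q [0.04 0.38 1.8  0.02 0.95 0.01]
axes y,z [-0.025  1.     0.014] [1.    0.025 0.005]
dp units total [-1.569 -1.585 -1.218] ang units total [ 0.016  0.003 -0.009]
```

Emit:
arm_command(
  series=[
    {"dp": [-0.2,0,0],"angular": [0,0,0],"gripper": 50},
    {"dp": [-0.35,0,0],"angular": [0,0,0],"gripper": 50},
    {"dp": [-0.4,0,0],"angular": [0,0,0],"gripper": 50},
    {"dp": [-0.4,0,0],"angular": [0,0,0],"gripper": 50},
    {"dp": [0,0.1,-0.4],"angular": [0,0,0],"gripper": 50},
    {"dp": [0,0.1,-0.45],"angular": [0,0,0],"gripper": 50},
    {"dp": [0,0.1,-0.45],"angular": [0,0,0],"gripper": 50},
    {"dp": [0,0,-0.3],"angular": [0,0,0],"gripper": 50},
  ],
)

```text
clock: 17.4
position: [0.3466, 0.1257, 0.2316]
ee_rot: [0.71, -0.003, 0.704, 0.013]
contact_force: [-0.0, -0.1, -0.8]
width: 0.0505
```

```bash
python3 go.py .40 -.1 .25 0;python3 -c "
from ang import *
d=snap('top');ang(d);P=cloud(d)
Q=P[150:250,210:300].reshape(-1,3);Q=Q[(Q[:,2]>.125)&(Q[:,2]<.16)];print(cv2.minEnclosingCircle(Q[:,:2].astype(np.float32)))
e=dict(np.load('top0.npz'))['image']
for n,u,v in[('small',358,199),('ring',299,287),('bake',402,228),('nozzle',275,141)]:
    s=np.s_[v-18:v+18,u-18:u+18];print(n,cv2.absdiff(d['image'][s],e[s]).mean().round(2))
a=cv2.resize(d['image'][165:245,145:225],(560,560),interpolation=cv2.INTER_CUBIC)
cv2.imwrite('pics/t3.png',a)"
```

```text
t 17.4 pos [0.3466 0.1257 0.2316] w 0.0505 F [-0.  -0.1 -0.8] q [ 0.15 -0.05  1.89  0.01  1.29  0.12]
axes y,z [-0.023  1.     0.014] [1.    0.023 0.008]
dp units total [-0.178 -1.888  0.402] ang units total [ 0.015  0.005 -0.009]
 needle 88.84 r 0.0386 npx 9 min 45
 tri 89.34 r 0.0614 npx 10 min 4
((0.5409624576568604, -0.0872562900185585), 0.030021999031305313)
small 2.41
ring 2.54
bake 2.51
nozzle 2.45
```

View pics/t3.png

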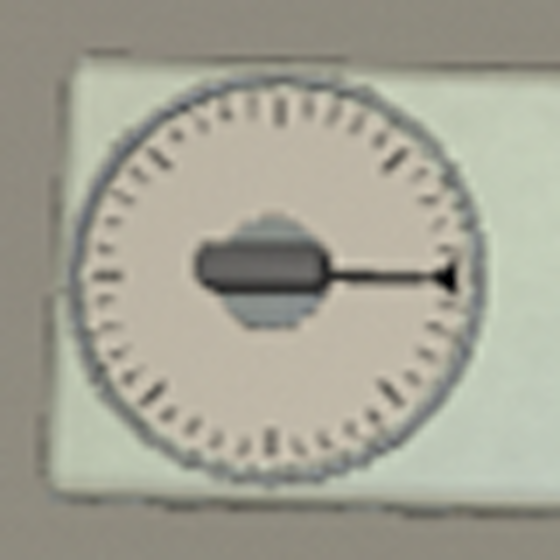

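The triangle tip at (432,277) meets the needle tip, and the two angles agree within 0.5° (88.8° against 89.3°). I hand in.

```bash
python3 -c "
from rig import sign_off;print(sign_off())"
```

```text
the job is handed in; nothing more can be done
None
```

The larger steel cup stands released in the middle of the pan, and the dial's zero triangle points at the needle tip. I turned the knob about 122° clockwise, let go, backed the arm off and handed the job in at about 17.5 s on the robot's clock. `sign_off` gives no verdict, so the result rests on these last camera checks:

- **Cup:** it is about 1 mm from the pan's centre. Its rim measures 60 mm across, which matches the larger cup. I took no tilt reading, but the rim looked normal from above.
- **Dial:** the needle reads 88.8° and the triangle 89.3°. That 0.5° gap is about 0.5 mm at the tips, against the 4.5 mm allowed.
- **Bystanders:** the image patches around the small cup, nozzle, cutter ring and baking cups differ from the start only at a low, even level, which I take to be image noise.

**Disagreements:** my assumed dial centre is about 2 mm off, because the empty needle first read -3° instead of 0°. This hardly affects the final comparison, since needle and triangle were measured from the same centre. The depth reading also put the cup's rim at 91 mm instead of 85 mm before the grasp, which caused no trouble.

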